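Push the loose tub into its place at the stop rail

TASK

Two lidded tubs belong side by side at the wooden stop rail on the bench, one on each side of the short divider. One tub is already parked there; push the other one along the bench into the empty place, on the paper slip, until its long side is flush against the rail and its end is against the divider, then take the hand away. Only push it with the fingers: do not pick it up, lift it or tip it, and leave the parked tub and the other things on the bench alone.

Things in the scene. Friction and masses are not known exactly. Their poses are not given: they have to be found in the camera images.
- tub: The loose tub to push: closed white plastic food tub with blue lid, a box 90 mm along its x, 120 mm along its y, 60 mm high, upright sides, 0.4 to 0.85 kg, pushed along with about 2 to 6 N (up to 20 N for a moment as it is struck). Origin: centre of its underside. It starts between robot and rail, long side within about 30 degrees of the rail's direction; half a turn makes no difference.
- parked_tub: The other tub, same look and size (90 x 120 x 60 mm), standing loose at the rail on the left or right of the divider (it varies), long side along the rail, 3 mm off rail and divider. Origin: centre of its underside. The empty place is on the other side of the divider.
- stop: Fixed wooden T-shaped stop, 35 mm high. Origin: on the bench, where the rail's front face (x = 0) meets the divider's mid-plane. x points into the rail, away from the robot; y along the rail. Rail 300 mm long, 16 thick; divider from x = -60 mm to 0, faces at y = -6 and +6 mm. A tub fully home has its centre at x = -45 mm, y = +66 or -66 mm, long side along y.
- slip: A flat white paper slip 75 mm (its x) by 105 mm (its y), stuck flat on the bench in the empty place; the tub slides over it freely. Origin: its centre, which is where the middle of the tub belongs. Its axes are parallel to the stop's.
- jar: Bystander: glass jar with a white lid, 56 mm across, 68 mm high, to the left of the work. Origin: centre of its underside.
- mug: Bystander: open steel cup, 72 mm across, 65 mm high, to the right of the work. Origin: centre of its underside.
- oil: Bystander: upright white bottle 52 mm across and 150 mm high, left of the rail. Origin: centre of its underside.
- spatula: Bystander: spatula lying flat on the bench, right of the rail. Origin: on the bench under its middle.
There are look-alikes about, which are no part of the job. Leave any black or pink look-alike of the tub alone.

How it is judged:
By the outcome, as a careful person would: the job done as asked, in the order asked, and still so for the second after the job is handed in, with the robot touching nothing.
It also fails if it takes over 69 s, if anything falls off the work surface, if the arm or the gripper's body presses on something with over 40 N, if the wrist force passes 120 N, or if a joint passes its speed limit or range.

ROBOT

A 7-joint arm with a two-finger parallel gripper is mounted at the origin on the work surface. World frame = base frame: x ahead of the robot, y to its left, z up, the work surface at z = 0. Lengths are in mm, angles in rad, forces in N, time in s.
With the tool pointing down it reaches from about 425 to 950 mm from the base axis. Payload 4.7 kg.
Tool frame: the origin (TCP) lies between the finger pads; the fingertips stand 11 mm ahead of it and the grasp point (between the pads) lies 8 mm behind it; z points along the fingers, y is the line along which they close (so a half turn about z gives the same grasp; the last joint's range is limited). The gripper opens to 87 mm and grips with 3 to 60 N. Pads are 19 mm wide; open, the fingers measure 117 mm over their backs; the gripper's body (75 mm by 190 mm) begins 51 mm behind the grasp point.
Start: joints at [-0.029, 0.469, -0.049, 1.532, 0.024, 1.141, -0.082], TCP at [675.017, 0.046, 233.573] pointing down, gripper open.
Joint ranges: [-2.59, 2.59], [-0.33, 1.99], [-1.39, 1.29], [0.1, 2.45], [-1.04, 4.18], [0.21, 1.99], [-2.66, 2.66]. Speed limits (rad/s): [2.57, 2.57, 3.14, 3.14, 3.14, 3.14, 3.14].

INTERFACE

Orientations are given as a rotation vector (axis times angle).
In Python, from bench import get_obs, grab_frame, camera_info, job_done, models gives the robot as it stands.
- The arm moves only by the tool arm_command, never from a script. Its argument "moves" is a list that holds one entry, the list of rows, each a list of 5 numbers: the shift along the world's x, y, z as a fraction of full scale, then the turn about the world's z as a fraction of full scale, then the opening, from -1 (shut) to 1 (fully open), so that 0 is half open. In form: [[[x, y, z, roll, claw], ...]]. A call has 1 to 5 rows; each row shifts and turns the commanded pose from where the row before left it; what a row does not reach is not made up. Full scale, the value 1, is 0.4 m for a shift and pi/2 rad for a turn. A row lasts 1/10 s, in which the tool goes at most 50 mm and 8.59 degrees, less where a joint would pass 70% of its speed; a pose out of reach is approached as far as the arm can. A call with a number of a shift or a turn outside -1 to 1 is refused whole. A call with a gripper value outside its range is refused whole. The fingers move at their own pace and stop on an object; the grip force is fixed at half the most. Time passes only in rows, so rows that do not move let the fingers close. It gives the time, the measured TCP pose, the force, the opening and the grip force at its end, in the units of the state.
- get_obs(): the state, without advancing time (a new reading comes with each control period).
- grab_frame(name): name is "scene" or "side" or "wrist"; returns the picture (384x512x3 uint8, red, green, blue); there is no depth.
- camera_info(name): a dict with "mtx" (3x3 intrinsics, pixels), "T" (4x4, takes a point from camera to world coordinates). Camera axes: x right, y up, looking along -z (the intrinsics and any distortion apply to the point x, -y, -z); pixel columns grow to the right and rows downward; lengths in mm; the calibration is good to about 2 mm. A picture is of the moment at which its call begins: read the wrist's pose just before it. camera_info takes no time and is no camera call; for the wrist camera it gives the pose at the moment of the call.
- job_done(): hands the job in; it is judged then, once.
Trained networks look in the newest picture that a camera, given by its name, has taken for a name from the list of things; names that differ only in an ending like _2 or _b are one class to them, and where a whole thing is asked for, a point or a joint stands for the part that bears it (a point fixed in the world has none). Each returns a list of dicts, best first, with "confidence" (0 to 1); they miss things now and then, are a little off and sometimes report something else, mostly with a low value. They report only what shows in the picture. A call takes as long as a camera call. They do not tell look-alikes from the thing itself.
- models.boxes_of(query, camera): "pixel" ([column, row] in pixels, amid what is visible of it).
- models.landmark_of(query, camera): "pixel" ([column, row] in pixels: a listed point, or the origin of a listed thing).
The state is a dict: "t": time; "q": joint angles; "qvel": joint speeds; "effort": joint torques, N m; "eef_pos": TCP position; "ee_rot": TCP orientation; "contact_force": force on the tool from outside, world axes, zero at the start; "moment": the same for the moment, N m; "gripper_width": finger opening in mm; "grip_force": force on a finger pad.
Only numpy, scipy, OpenCV 4.12 (cv2) and the standard library are available. Lean on these libraries where they do the work, as an engineer would, in place of code of your own. Each camera call takes 0.05 s, during which the arm holds its last target. There are 200 camera calls.

## Working session

There is one attempt and no reset: what is moved stays moved. The work goes in short steps, Python scripts to look and compute and a tool call to move; the robot and the scene stay as the last step left them, time stands still between calls to the robot, and variables do not carry over. Pictures are saved under pics/ and viewed, at most 13 in all, crops included, and the job is handed in when it is done.

Besides the shell and the picture viewer there is one more tool, called after "Call:" as name(argument=value, ...), one argument or row to a line, values as JSON. arm_command: Moves the arm, as the interface text tells. Its arguments: {"type":"object","properties":{"moves":{"type":"array","items":{"type":"array","items":{"type":"array","items":{"type":"number","minimum":-1,"maximum":1}}}}},"required":["moves"]}

```bash
mkdir -p pics
cat > h.py <<'E'
import numpy as np, cv2
from bench import get_obs, grab_frame, camera_info, job_done, models
def ray(cam,px,z):
    c=camera_info(cam);K=np.array(c["mtx"]);T=np.array(c["T"])
    d=np.array(c.get("dist",np.zeros(5)),float)
    u=cv2.undistortPoints(np.array([[px]],float),K,d)[0,0]
    v=T[:3,:3]@np.array([u[0],-u[1],-1]);o=T[:3,3]
    return (o+v*(z-o[2])/v[2]).round(1)
def proj(cam,p):
    c=camera_info(cam);K=np.array(c["mtx"]);T=np.array(c["T"])
    q=np.linalg.inv(T)@np.append(p,1);q=np.array([q[0],-q[1],-q[2]])
    r=K@q;return (r[:2]/r[2]).round(1)
E
python3 - <<'E'
from h import *
print(camera_info("scene").keys())
for n in("scene","side"):
    im=grab_frame(n);cv2.imwrite(f"pics/{n}0.png",im[:,:,::-1])
    for q,z in(("tub",0),("parked_tub",0),("stop",0),("slip",0),("jar",0),("mug",0)):
        for r in models.landmark_of(q,n)[:3]: print(n,q,r["pixel"],round(r["confidence"],2),ray(n,r["pixel"],z))
print(get_obs()["t"])
E
```

```text
dict_keys(['mtx', 'T'])
scene tub [258.2, 143.5] 0.78 [ 377.  -147.3    0. ]
scene tub [321.2, 250.5] 0.59 [546.4 227.    0. ]
scene tub [267.6, 201.8] 0.57 [526.1  30.7   0. ]
scene parked_tub [228.4, 242.0] 0.59 [688.1  50.2   0. ]
scene stop [195.5, 234.8] 0.58 [731.  -23.1   0. ]
scene slip [192.5, 208.3] 0.74 [682.  -93.2   0. ]
scene mug [190.5, 122.6] 0.55 [ 459.7 -368.5   -0. ]
side tub [265.9, 210.3] 0.85 [519.9  17.6   0. ]
side tub [238.0, 259.8] 0.72 [542.8 227.1   0. ]
side tub [319.9, 187.3] 0.57 [ 387.9 -138.9    0. ]
side parked_tub [201.5, 208.2] 0.87 [690.4  46.3   0. ]
side slip [216.9, 186.3] 0.6 [685.1 -76.2   0. ]
side jar [227.4, 310.6] 0.82 [526.2 372.1   0. ]
side mug [304.6, 150.4] 0.58 [ 458.8 -389.9    0. ]
0.7
```

View pics/scene0.png

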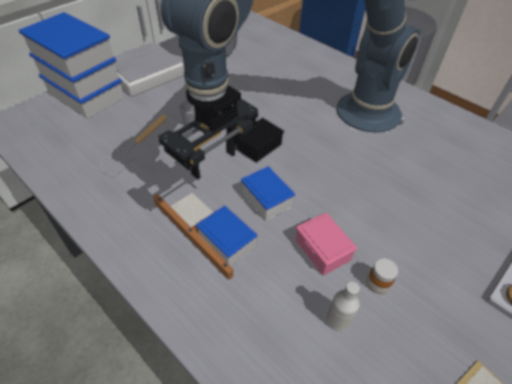

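View pics/side0.png

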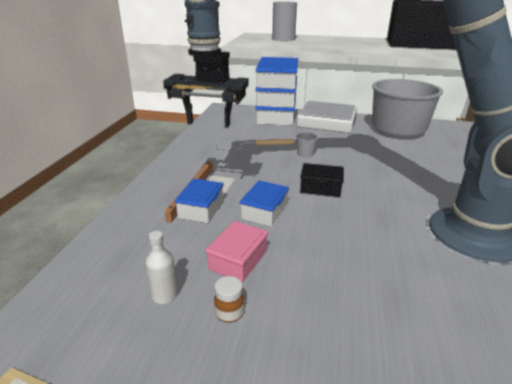

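Run:
```python
from h import *
im=grab_frame("wrist");cv2.imwrite("pics/wrist0.png",im[:,:,::-1])
o=get_obs();print(o["eef_pos"],o["ee_rot"],o["contact_force"])
for q in("tub","parked_tub","stop","slip"):
    for r in models.landmark_of(q,"wrist")[:3]: print(q,r["pixel"],round(r["confidence"],2),ray("wrist",r["pixel"],0))
```

```text
[6.75006209e+02 3.23081726e-02 2.33622757e+02] [2.22138397e+00 2.22138202e+00 1.83361670e-04] [ 0.03561295 -0.95147189 -0.44717673]
tub [114.5, 135.3] 0.61 [523.4  27.2   0. ]
parked_tub [266.7, 112.2] 0.67 [691.1  52.1   0. ]
stop [305.8, 177.6] 0.84 [736.8 -21.1   0. ]
stop [114.0, 138.4] 0.71 [522.5  23.8   0. ]
slip [263.3, 232.4] 0.63 [688.8 -88.9   0. ]
slip [111.1, 136.6] 0.6 [519.5  25.8   0. ]
```

View pics/wrist0.png

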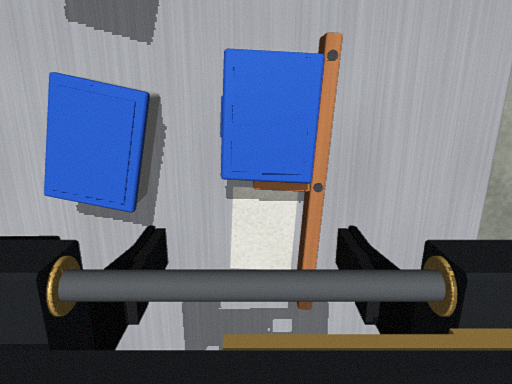

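The scene shows the loose blue-lidded tub at pixel (268,192), the parked tub on the left (+y) half of the rail at (226,232), and the slip on the right half at (192,208). The black and pink look-alikes stand apart. In the wrist view (right = +x, up = +y) the loose lid is at (97,142), the parked lid at (270,115), and the rail runs from (331,35) to (305,308).

Run:
```python
from h import *
def box(n,c):
    P=np.array([ray("wrist",p,60)[:2] for p in c]);print(n,P.tolist(),P.mean(0))
    r=cv2.minAreaRect(P.astype(np.float32));print(r)
    for i in range(4):
        d=P[(i+1)%4]-P[i];print(round(np.hypot(*d),1),np.degrees(np.arctan2(d[1],d[0])).round(1))
box("tub",[(52,73),(149,92),(134,211),(45,196)])
box("parked",[(224,49),(323,53),(311,183),(221,180)])
print("rail top z35",[ray("wrist",p,35) for p in[(311,190),(298,308),(342,34),(312,308),(319,33)]])
print("slip",[ray("wrist",p,0) for p in[(232,197),(297,197),(288,308),(230,308)]])
im=cv2.imread("pics/wrist0.png")
hsv=cv2.cvtColor(im,cv2.COLOR_BGR2HSV)
m=cv2.inRange(hsv,(105,150,80),(130,255,255))
for c in cv2.findContours(m,0,2)[0]:
    if cv2.contourArea(c)>2000: print(cv2.approxPolyDP(c,8,True)[:,0].tolist())
m=cv2.inRange(hsv,(3,120,80),(18,255,255))
for c in cv2.findContours(m,0,2)[0]:
    if cv2.contourArea(c)>800: print("rail",cv2.approxPolyDP(c,4,True)[:,0].tolist())
for q in ("tub","parked_tub"):
  pass
```

```text
tub [[497.8, 90.2], [582.4, 73.9], [557.9, -39.7], [472.3, -24.1]] [527.6    25.075]
((527.3499755859375, 24.899993896484375), (119.00888061523438, 86.96495819091797), 77.8294906616211)
86.2 -10.9
116.2 -102.2
87.0 169.7
117.1 77.4
parked [[650.6, 109.9], [737.0, 106.7], [732.2, -11.0], [645.1, -8.0]] [691.225  49.4  ]
((691.0499877929688, 49.349998474121094), (118.34944915771484, 87.14994049072266), 87.66468811035156)
86.5 -2.1
117.8 -92.3
87.2 178.0
118.0 87.3
rail top z35 [array([737.1, -25.5,  35. ]), array([ 728.9, -169.3,   35. ]), array([758.5, 125.3,  35. ]), array([ 745.2, -169.3,   35. ]), array([737.2, 126.2,  35. ])]
slip [array([652. , -44.3,   0. ]), array([727.6, -44.4,   0. ]), array([ 721.5, -194.1,    0. ]), array([ 647., -194.,   -0.])]
[[50, 73], [44, 193], [132, 211], [148, 93]]
[[226, 49], [222, 178], [310, 182], [323, 55]]
rail [[340, 33], [327, 33], [312, 181], [254, 181], [254, 188], [310, 192], [302, 269], [315, 267]]
```

Call:
arm_command(
  moves=[
    [[-0.089,0.073,0,-0.028,0],[-0.089,0.073,0,0,0],[-0.089,0.073,0,0,0],[-0.089,0.073,0,0,0],[0,0,-0.1,0,0]],
  ],
)

```text
t: 1.45
eef_pos: [532.0, 123.6, 198.6]
ee_rot: [2.258, 2.181, 0.018]
contact_force: [1.9, 1.4, -0.9]
gripper_width: 54.8
grip_force: 0.0
```

Call:
arm_command(
  moves=[
    [[0,0,-0.1,0,0],[0,0,-0.1,0,0],[0,0,-0.1,0,0],[0,0,-0.1,0,0],[0,0,0,0,0]],
  ],
)

```text
t: 1.95
eef_pos: [528.6, 115.8, 29.1]
ee_rot: [-2.266, -2.169, 0.015]
contact_force: [-0.9, -1.2, -0.0]
gripper_width: 43.5
grip_force: 0.0
```

Call:
arm_command(
  moves=[
    [[-0.001,-0.02,-0.008,0,0],[-0.001,-0.02,0,0,0],[-0.001,-0.02,0,0,0],[-0.001,-0.02,0,0,0],[-0.001,-0.02,0,0,0]],
  ],
)

```text
t: 2.45
eef_pos: [531.3, 77.3, 31.8]
ee_rot: [2.27, 2.172, 0.005]
contact_force: [-1.1, 4.6, 2.4]
gripper_width: 43.8
grip_force: 2.0
```

Call:
arm_command(
  moves=[
    [[-0.001,-0.025,0,0,0],[-0.001,-0.025,0,0,0],[-0.001,-0.025,0,0,0],[-0.001,-0.025,0,0,0],[-0.001,-0.025,0,0,0]],
  ],
)

```text
t: 2.95
eef_pos: [529.7, 26.7, 31.0]
ee_rot: [2.268, 2.172, 0.004]
contact_force: [0.3, 5.5, 4.2]
gripper_width: 43.4
grip_force: 2.6
```

Call:
arm_command(
  moves=[
    [[-0.001,-0.025,0,0,0],[-0.001,-0.025,0,0,0],[-0.001,-0.025,0,0,0],[-0.001,-0.025,0,0,0],[-0.001,-0.02,0,0,0]],
  ],
)

```text
t: 3.45
eef_pos: [527.4, -21.7, 30.9]
ee_rot: [2.269, 2.172, 0.003]
contact_force: [0.2, 4.9, 3.1]
gripper_width: 43.6
grip_force: 2.6
```

Call:
arm_command(
  moves=[
    [[0,0,0,0,0],[0,0.05,0,0,0],[0,0.05,0.05,0,0],[0,0,0.12,0,0],[0,0,0.12,0,0]],
  ],
)

```text
t: 3.95
eef_pos: [525.0, 18.0, 146.2]
ee_rot: [-2.268, -2.172, 0.007]
contact_force: [0.6, -0.7, 0.7]
gripper_width: 43.5
grip_force: 0.0
```

Call:
arm_command(
  moves=[
    [[0,0,0.12,0,0],[0.05,-0.02,0.08,0,0],[0,0,0,0,0]],
  ],
)

```text
t: 4.25
eef_pos: [550.9, 8.2, 231.3]
ee_rot: [2.267, 2.162, 0.01]
contact_force: [0.2, 0.3, 0.3]
gripper_width: 43.1
grip_force: 0.0
```

```bash
cat > look.py <<'E'
from h import *
import sys
S=np.array([736.1,-21.6]);th=np.radians(-2.5);R=np.array([[np.cos(th),-np.sin(th)],[np.sin(th),np.cos(th)]])
im=grab_frame("wrist")[:,:,::-1].copy();cv2.imwrite(sys.argv[1],im)
o=get_obs();print(o["t"],o["eef_pos"].round(1),np.round(o["contact_force"],1))
m=cv2.inRange(cv2.cvtColor(im,cv2.COLOR_BGR2HSV),(105,150,60),(130,255,255))
for c in cv2.findContours(m,0,2)[0]:
    if cv2.contourArea(c)>2000:
        P=np.array([ray("wrist",p,60)[:2] for p in c[:,0].astype(float)],np.float32)
        r=cv2.minAreaRect(P);B=cv2.boxPoints(r)
        print("rect",np.round(r[0],1),np.round(r[1],1),"deg",round(r[2],1),"stopframe",((np.array(r[0])-S)@R).round(1), "corners",((B-S)@R).round(0).tolist())
E
python3 look.py pics/w1.png
```

```text
4.3 [548.1   8.8 228.2] [-0.5 -0.5 -0.9]
rect [524.9 -60.6] [62.4 86.5] deg 87.2 stopframe [-209.3  -48.1] corners [[-253.0, -79.0], [-166.0, -80.0], [-166.0, -17.0], [-252.0, -17.0]]
rect [680.5  51.2] [115.9  90.8] deg 86.8 stopframe [-58.8  70.3] corners [[-105.0, 13.0], [-14.0, 12.0], [-13.0, 128.0], [-103.0, 129.0]]
```

View pics/w1.png

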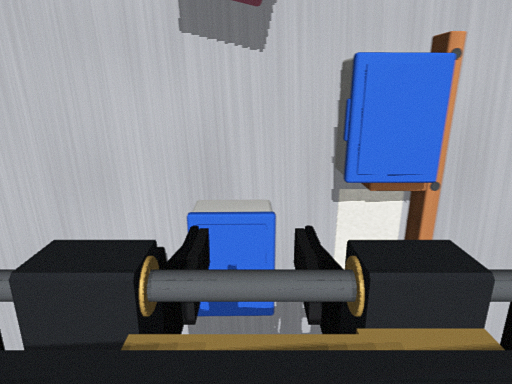

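The wrist view shows the tub squared to the rail, at (232,262), with its upper end at row 212. It is clear of the divider. Next I'll check that the black box leaves room behind the tub.

Run:
```python
from h import *
print([ray("side",p,0)[:2].tolist() for p in[(303,193),(341,195)]],[ray("side",p,60)[:2].tolist() for p in[(303,180),(303,166),(343,168),(342,181)]])
print([ray("scene",p,60)[:2].tolist() for p in[(258,117),(284,129),(258,146),(234,136)]],[ray("scene",p,0)[:2].tolist() for p in[(259,160),(283,140)]])
print(camera_info("wrist")["T"][:3,3],get_obs()["eef_pos"])
```

```text
[[433.0, -94.9], [326.1, -108.2]] [[433.7, -62.5], [442.8, -146.9], [328.7, -160.4], [329.8, -80.8]]
[[341.1, -184.8], [327.0, -92.6], [434.5, -95.0], [453.0, -172.9]] [[427.2, -95.8], [310.9, -104.7]]
[550.13209533  86.82398476 378.13313389] [548.11792973   8.75881499 228.17224829]
```

Run:
```python
import cv2
a=cv2.imread("pics/scene0.png")[90:190,200:320];b=cv2.imread("pics/side0.png")[140:220,280:380]
cv2.imwrite("pics/c.png",cv2.hconcat([cv2.resize(a,(480,400),interpolation=2),cv2.resize(b,(300,400),interpolation=2)]))
```

```text
(no output)
```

View pics/c.png

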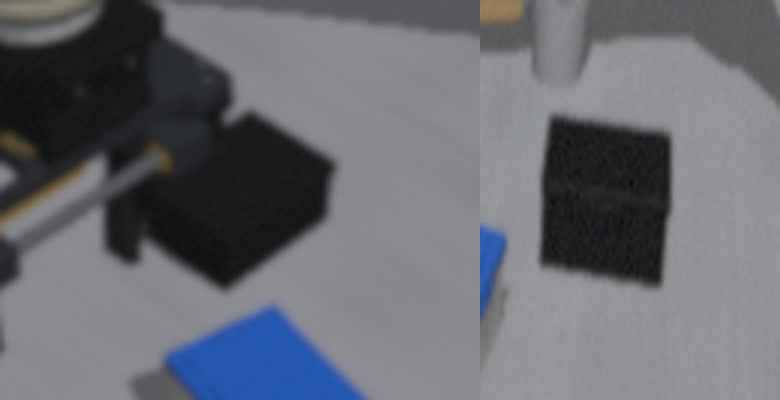

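The black box's front face is at x≈433–445 mm. I'll measure once more with the arm at rest.

```bash
python3 look.py pics/w2.png
```

```text
4.35 [546.3   9.3 226.1] [-0.8  0.1 -0.8]
rect [526.2 -59.8] [61.  86.4] deg 87.3 stopframe [-208.   -47.3] corners [[-251.0, -78.0], [-165.0, -78.0], [-165.0, -17.0], [-251.0, -17.0]]
rect [682.3  51.3] [115.9  91.7] deg 86.8 stopframe [-57.   70.5] corners [[-104.0, 13.0], [-12.0, 12.0], [-10.0, 128.0], [-102.0, 129.0]]
```

Call:
arm_command(
  moves=[
    [[-0.018,-0.02,0,-0.091,0],[-0.018,-0.02,0,-0.091,0],[-0.018,-0.02,0,-0.091,0],[-0.018,-0.02,0,-0.091,0],[-0.018,-0.02,0,-0.091,0]],
  ],
)

```text
t: 4.85
eef_pos: [508.1, -30.0, 223.9]
ee_rot: [-2.889, -1.232, 0.009]
contact_force: [0.4, 0.5, -0.1]
gripper_width: 43.5
grip_force: 0.0
```

Call:
arm_command(
  moves=[
    [[-0.017,-0.02,0,-0.091,0],[-0.017,-0.02,0,-0.091,0],[-0.017,-0.02,0,-0.091,0],[-0.017,-0.02,0,-0.091,0],[-0.017,-0.02,0,-0.091,0]],
  ],
)

```text
t: 5.35
eef_pos: [474.1, -69.8, 224.0]
ee_rot: [3.138, 0.143, -0.009]
contact_force: [-0.2, 0.1, -0.2]
gripper_width: 43.4
grip_force: 0.0
```

Call:
arm_command(
  moves=[
    [[-0.017,-0.02,0,-0.09,0],[0,0,0,0,0],[0,0,0,0,0],[0,0,0,0,0]],
  ],
)

```text
t: 5.75
eef_pos: [469.6, -76.6, 225.6]
ee_rot: [3.141, -0.065, -0.002]
contact_force: [-0.2, 0.3, 0.1]
gripper_width: 43.6
grip_force: 0.0
```

```bash
python3 look.py pics/w3.png; python3 -c "
from h import *
from scipy.spatial.transform import Rotation as R
print(R.from_rotvec(get_obs()['ee_rot']).as_matrix().round(3))"
```

```text
5.8 [469.7 -76.6 225.8] [ 0.   0.3 -0. ]
rect [527.9 -94.4] [117.4  87.5] deg 87.6 stopframe [-204.8  -81.8] corners [[-248.0, -141.0], [-161.0, -140.0], [-161.0, -23.0], [-249.0, -23.0]]
[[ 0.999 -0.041 -0.001]
 [-0.041 -0.999 -0.   ]
 [-0.001  0.    -1.   ]]
```

View pics/w3.png

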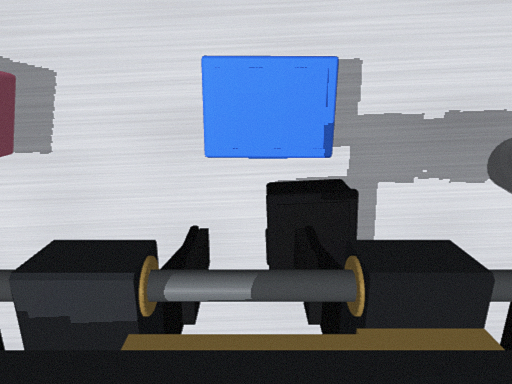

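```bash
python3 -c "
from h import *
for p in [(268,186),(345,180),(356,192),(207,157),(330,157)]: print(p,ray('wrist',p,60),ray('wrist',p,45))"
```

```text
(268, 186) [456.3 -91.8  60. ] [452.  -92.3  45. ]
(345, 180) [ 459.2 -164.5   60. ] [ 455.  -168.5   45. ]
(356, 192) [ 446.9 -175.4   60. ] [ 442.1 -179.9   45. ]
(207, 157) [486.6 -36.2  60. ] [483.7 -34.1  45. ]
(330, 157) [ 481.8 -149.9   60. ] [ 478.7 -153.2   45. ]
```

The tub's back face is at x≈484 and the black box's front at x≈456, only for y<-92. I'll start the push with closed fingers beside the black box, at y≈-72, and then switch to two fingers.

Call:
arm_command(
  moves=[
    [[-0.008,0.012,0,0,-1],[0,0,-0.04,0,-1],[0,0,-0.1,0,-1],[0,0,-0.1,0,-1],[0,0,-0.1,0,-1]],
  ],
)

```text
t: 6.3
eef_pos: [466.8, -71.7, 89.4]
ee_rot: [-3.141, 0.067, -0.002]
contact_force: [0.6, 0.7, -0.6]
gripper_width: 11.3
grip_force: 0.0
```

Call:
arm_command(
  moves=[
    [[0,0,-0.1,0,-1],[0,0,-0.047,0,-1],[0,0,0,0,-1],[0,0,0,0,-1]],
  ],
)

```text
t: 6.7
eef_pos: [467.0, -72.1, 31.9]
ee_rot: [-3.141, 0.068, -0.0]
contact_force: [-0.3, 0.4, 0.2]
gripper_width: 0.3
grip_force: 0.0
```

Call:
arm_command(
  moves=[
    [[0.015,0,0,0,-1],[0.018,0,0,0,-1],[0.018,0,0,0,-1],[0.018,0,0,0,-1],[0.018,0,0,0,-1]],
  ],
)

```text
t: 7.2
eef_pos: [500.9, -72.1, 32.3]
ee_rot: [-3.14, 0.069, 0.003]
contact_force: [-5.1, 1.0, 4.8]
gripper_width: 0.2
grip_force: 2.8
```

Call:
arm_command(
  moves=[
    [[0,0,0,0,-1],[-0.04,0,0,0,-1],[0,0,0.1,0,-1],[0,0,0.12,0,0],[0,-0.05,0.12,0,0]],
  ],
)

```text
t: 7.7
eef_pos: [486.5, -89.5, 168.1]
ee_rot: [-3.14, 0.062, -0.004]
contact_force: [0.6, 0.0, -0.2]
gripper_width: 9.6
grip_force: 0.0
```

Call:
arm_command(
  moves=[
    [[0,0,0.06,0,0.2],[0,0,0,0,0.2],[0,0,0,0,0.2],[0,0,0,0,0.2]],
  ],
)

```text
t: 8.1
eef_pos: [484.8, -91.2, 188.7]
ee_rot: [-3.141, 0.068, 0.003]
contact_force: [0.5, 0.5, -0.7]
gripper_width: 40.7
grip_force: 0.0
```

```bash
python3 look.py pics/w4.png
python3 - <<'E'
from h import *
im=cv2.imread("pics/w4.png");m=cv2.inRange(cv2.cvtColor(im,cv2.COLOR_BGR2HSV),(105,150,60),(130,255,255))
c=max(cv2.findContours(m,0,2)[0],key=cv2.contourArea)
for p in cv2.approxPolyDP(c,6,True)[:,0]: print(p,ray("wrist",p.astype(float),60))
E
```

```text
8.15 [484.7 -91.2 188.4] [-1.1 -0.3 -0.2]
rect [555.6 -98.4] [116.8  88.3] deg 82.1 stopframe [-177.   -84.6] corners [[-226.0, -139.0], [-139.0, -147.0], [-128.0, -31.0], [-216.0, -22.0]]
[184  28] [605.4 -46.7  60. ]
[182 143] [520.8 -36.7  60. ]
[322 154] [ 506.9 -149.6   60. ]
[338  42] [ 590.9 -160.3   60. ]
```

View pics/w4.png

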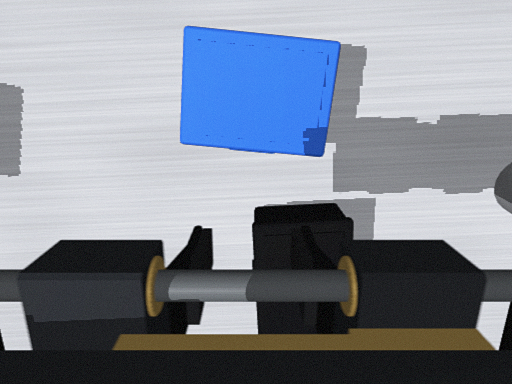

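The tub at (260,90) is now about 5° clockwise of the rail, and there is a 50 mm gap to the black box at (303,235). I'll come down centred behind it with two fingers.

Call:
arm_command(
  moves=[
    [[0.008,-0.015,-0.04,0,0.2],[0,0,-0.1,0,0.2],[0,0,-0.1,0,0.2],[0,0,-0.1,0,0.2],[0,0,-0.054,0,0.2]],
  ],
)

```text
t: 8.65
eef_pos: [485.8, -97.0, 28.0]
ee_rot: [-3.14, 0.068, 0.011]
contact_force: [-0.2, -0.3, 0.9]
gripper_width: 52.0
grip_force: 0.0
```

Call:
arm_command(
  moves=[
    [[0,0,0,0,0.2],[0.015,-0.001,0,0,0.2],[0.018,-0.001,0,0,0.2],[0.018,-0.001,0,0,0.2],[0.02,-0.001,0,0,0.2]],
  ],
)

```text
t: 9.15
eef_pos: [516.9, -99.3, 33.0]
ee_rot: [-3.141, 0.069, 0.002]
contact_force: [-5.5, 0.4, 4.5]
gripper_width: 52.1
grip_force: 2.7
```

Call:
arm_command(
  moves=[
    [[0.025,-0.001,0,0,0.2],[0.025,-0.001,0,0,0.2],[0.025,-0.001,0,0,0.2],[0.025,-0.001,0,0,0.2],[0.025,-0.001,0,0,0.2]],
  ],
)

```text
t: 9.65
eef_pos: [566.9, -101.0, 32.7]
ee_rot: [-3.14, 0.069, 0.003]
contact_force: [-6.2, 1.1, 4.2]
gripper_width: 52.4
grip_force: 2.8
```

Call:
arm_command(
  moves=[
    [[0.025,-0.001,0,0,0.2],[0.025,-0.001,0,0,0.2],[0.025,-0.001,0,0,0.2],[0,0,0,0,0.2],[0,0,0,0,0.2]],
  ],
)

```text
t: 10.15
eef_pos: [598.4, -102.2, 32.6]
ee_rot: [3.141, -0.068, 0.004]
contact_force: [-0.1, -0.0, 0.4]
gripper_width: 52.2
grip_force: 0.0
```

```bash
python3 look.py pics/w5.png
```

```text
10.2 [ 597.9 -102.3   32.5] [-0.3  0.3  0.6]
rect [655.3 -99.5] [114.3  85.7] deg 87.5 stopframe [-77.3 -81.4] corners [[-120.0, -139.0], [-34.0, -139.0], [-34.0, -24.0], [-120.0, -24.0]]
```

View pics/w5.png

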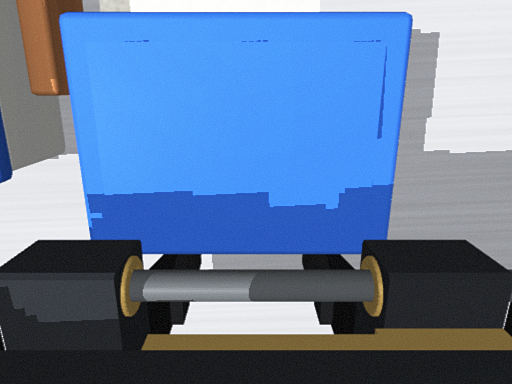

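The wrist view shows the squared tub with its lid from (65,15) to (410,15). The divider end is at (50,90), about 16 mm clear of the tub, and there are about 32 mm left to the rail.

Call:
arm_command(
  moves=[
    [[0.015,-0.001,0,0,0.2],[0.015,-0.001,0,0,0.2],[0.015,-0.001,0,0,0.2],[0.015,0,0,0,0.2],[0.01,0,0,0,0.2]],
  ],
)

```text
t: 10.7
eef_pos: [624.3, -103.8, 32.1]
ee_rot: [-3.141, 0.069, 0.004]
contact_force: [-5.4, 0.8, 5.2]
gripper_width: 52.3
grip_force: 2.8
```

Call:
arm_command(
  moves=[
    [[0.008,0,0,0,0.2],[0.005,0,0,0,0.2]],
  ],
)

```text
t: 10.9
eef_pos: [629.8, -103.7, 32.1]
ee_rot: [3.141, -0.069, -0.002]
contact_force: [-5.0, 0.1, 4.1]
gripper_width: 52.5
grip_force: 2.6
```

Call:
arm_command(
  moves=[
    [[0.006,0,0,0,0.2],[0.006,0,0,0,0.2]],
  ],
)

```text
t: 11.1
eef_pos: [631.0, -103.6, 31.8]
ee_rot: [-3.14, 0.07, 0.015]
contact_force: [-17.6, 0.4, 12.9]
gripper_width: 52.3
grip_force: 8.2
```

Call:
arm_command(
  moves=[
    [[0.006,0,0,0,0.2],[0,0,0,0,0.2]],
  ],
)

```text
t: 11.3
eef_pos: [631.0, -103.6, 31.6]
ee_rot: [-3.139, 0.071, 0.023]
contact_force: [-18.4, 0.1, 13.8]
gripper_width: 52.3
grip_force: 9.1
```

Contact at 18 N shows the tub is flush on the rail. I'll back off, go round to its right end and push it to the divider.

Call:
arm_command(
  moves=[
    [[-0.05,0,0,0,0.2],[-0.05,0,0,0,0.2],[0,0,0.12,0,-0.54],[0,0,0.12,0,-0.54],[0,0,0.12,0,-0.54]],
  ],
)

```text
t: 11.8
eef_pos: [598.6, -103.5, 178.0]
ee_rot: [3.141, -0.069, 0.005]
contact_force: [0.9, 0.3, -0.3]
gripper_width: 35.7
grip_force: 0.0
```

Call:
arm_command(
  moves=[
    [[0.025,0,0.06,0.091,-0.54],[0,0,0,0.091,-0.54],[0,0,0,0.091,-0.54],[0,0,0,0.091,-0.54],[0,0,0,0.091,-0.54]],
  ],
)

```text
t: 12.3
eef_pos: [609.0, -103.4, 200.6]
ee_rot: [2.962, 1.043, 0.006]
contact_force: [1.1, 0.4, -0.3]
gripper_width: 20.0
grip_force: 0.0
```

Call:
arm_command(
  moves=[
    [[0,-0.05,0,0.091,-0.54],[0,-0.05,0,0.091,-0.54],[0,-0.05,0,0.091,-0.54],[0.05,-0.05,0,0.091,-0.54],[0.05,-0.05,0,0.091,-0.54]],
  ],
)

```text
t: 12.8
eef_pos: [649.2, -204.6, 200.8]
ee_rot: [2.41, 2.011, 0.004]
contact_force: [-0.0, 0.7, 0.4]
gripper_width: 20.2
grip_force: 0.0
```

Call:
arm_command(
  moves=[
    [[0.05,0,0,0.09,-0.54],[0.05,0,0,0,-0.54],[0,0,0,0,-0.54],[0,0,0,0,-0.54],[0,0,0,0,-0.54]],
  ],
)

```text
t: 13.3
eef_pos: [687.0, -203.7, 200.2]
ee_rot: [2.27, 2.172, -0.0]
contact_force: [-0.2, 0.3, 0.0]
gripper_width: 19.8
grip_force: 0.0
```

```bash
python3 look.py pics/w6.png; python3 -c "
from h import *
for n in('scene','side'):
    grab_frame(n)
    for r in models.landmark_of('spatula',n)[:2]: print(n,r['pixel'],r['confidence'],ray(n,r['pixel'],0))
print('handle/blade',ray('side',(250,143),0),ray('side',(225,150),0),ray('scene',(136,140),0),ray('scene',(112,170),0))"
```

```text
13.35 [ 686.9 -203.7  200.3] [-0.3 -0.5 -0.6]
rect [ 685.7 -111.2] [97.1 88.4] deg 87.4 stopframe [-46.4 -91.7] corners [[-91.0, -140.0], [-2.0, -140.0], [-2.0, -43.0], [-91.0, -43.0]]
scene [138.1, 143.5] 0.59 [ 636.1 -402.5    0. ]
side [254.2, 145.8] 0.97 [ 640.7 -388.2    0. ]
handle/blade [ 661.1 -409.3    0. ] [ 733.2 -329.1    0. ] [ 631.4 -420.2    0. ] [ 753.4 -361.     0. ]
```

View pics/w6.png

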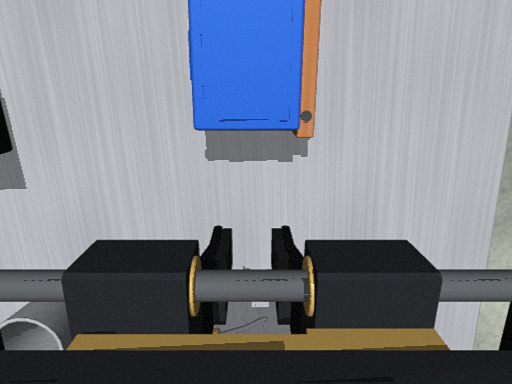

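The tub at (248,65) lies flush along the rail, and its near end is at row 128. The space below it is free for the fingers.

Call:
arm_command(
  moves=[
    [[0,0,-0.1,0,-0.54],[0,0,-0.1,0,-0.54],[0,0,-0.1,0,-0.54],[0,0,-0.1,0,-0.54],[0,0,-0.025,0,-0.54]],
  ],
)

```text
t: 14.05
eef_pos: [683.8, -202.8, 25.1]
ee_rot: [-2.264, -2.167, 0.008]
contact_force: [-0.5, -0.2, -0.5]
gripper_width: 20.0
grip_force: 0.0
```

Call:
arm_command(
  moves=[
    [[0,0.02,0,0,-0.54],[0,0.025,0,0,-0.54],[0.001,0.02,0,0,-0.54],[0.001,0.015,0,0,-0.54],[0.001,0.015,0,0,-0.54]],
  ],
)

```text
t: 14.55
eef_pos: [690.0, -167.9, 32.8]
ee_rot: [2.266, 2.167, -0.0]
contact_force: [-0.5, -5.5, 4.5]
gripper_width: 20.3
grip_force: 2.8
```

Call:
arm_command(
  moves=[
    [[0,0.01,0,0,-0.54],[0.001,0.008,0,0,-0.54]],
  ],
)

```text
t: 14.75
eef_pos: [690.1, -161.2, 32.4]
ee_rot: [2.267, 2.167, -0.001]
contact_force: [0.0, -5.1, 4.7]
gripper_width: 20.0
grip_force: 2.6
```

Call:
arm_command(
  moves=[
    [[0,0.006,0,0,-0.54],[0,0.006,0,0,-0.54]],
  ],
)

```text
t: 14.95
eef_pos: [690.1, -157.3, 32.3]
ee_rot: [2.267, 2.166, -0.002]
contact_force: [0.0, -8.0, 4.0]
gripper_width: 20.0
grip_force: 3.9
```

Call:
arm_command(
  moves=[
    [[0,0.006,0,0,-0.54],[0,0.006,0,0,-0.54]],
  ],
)

```text
t: 15.15
eef_pos: [689.5, -157.1, 32.3]
ee_rot: [2.268, 2.16, -0.008]
contact_force: [-0.1, -14.9, 2.8]
gripper_width: 20.0
grip_force: 7.4
```

Divider contact at 15 N. I'll retract and check.

Call:
arm_command(
  moves=[
    [[0,-0.05,0,0,-0.54],[0,-0.06,0,0,-0.54],[0,0,0.12,0,-0.54],[0,0,0.12,0,-0.54],[0,0,0.12,0,-0.54]],
  ],
)

```text
t: 15.65
eef_pos: [688.8, -192.5, 175.7]
ee_rot: [-2.269, -2.171, -0.001]
contact_force: [1.3, 0.7, -0.8]
gripper_width: 19.9
grip_force: 0.0
```

Call:
arm_command(
  moves=[
    [[0,0.08,0.1,0,-0.54],[0,0.05,0.08,0,-0.54],[0,0,0,0,-0.54],[0,0,0,0,-0.54],[0,0,0,0,-0.54]],
  ],
)

```text
t: 16.15
eef_pos: [688.0, -142.5, 243.7]
ee_rot: [-2.27, -2.17, 0.003]
contact_force: [-0.3, -0.8, -0.4]
gripper_width: 19.9
grip_force: 0.0
```

```bash
python3 look.py pics/w7.png
python3 - <<'E'
from h import *
im=cv2.imread("pics/w7.png");m=cv2.inRange(cv2.cvtColor(im,cv2.COLOR_BGR2HSV),(105,150,60),(130,255,255))
for c in cv2.findContours(m,0,2)[0]:
  if cv2.contourArea(c)>2000:
    for p in cv2.approxPolyDP(c,6,True)[:,0]: print(p,ray("wrist",p.astype(float),60))
cv2.imwrite("pics/w7b.png",cv2.resize(im[:240,120:400],None,fx=2.5,fy=2.5,interpolation=2))
E
```

```text
16.2 [ 687.9 -142.8  243.2] [-0.6 -0.7  0.3]
rect [686.1 -85.4] [117.4  88.6] deg 87.1 stopframe [-47.2 -65.9] corners [[-92.0, -124.0], [-3.0, -125.0], [-3.0, -8.0], [-91.0, -7.0]]
rect [689.1  -2.4] [19.8 87.9] deg 87.4 stopframe [-47.8  17.1] corners [[-92.0, 7.0], [-4.0, 7.0], [-4.0, 27.0], [-92.0, 27.0]]
[201  44] [647.  -25.8  60. ]
[205 169] [ 641.  -140.1   60. ]
[290 171] [ 724.8 -145.9   60. ]
[297  45] [732.7 -30.6  60. ]
[196   0] [645.8   9.5  60. ]
[200  24] [647.6  -9.5  60. ]
[296  22] [731.9 -11.8  60. ]
[297   0] [733.    5.5  60. ]
```

View pics/w7b.png

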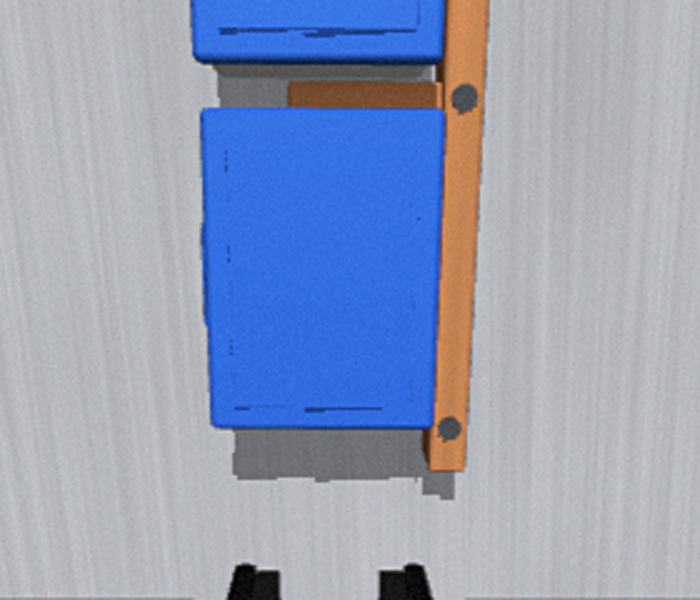

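The crop shows the tub's end at the divider (320,105) and its side along the rail (440,270). The measurement (-47, -66) leaves about 2 mm of doubt at the rail, so I'll press it once more towards the rail.

Call:
arm_command(
  moves=[
    [[-0.021,0.014,0,-0.091,0.2],[-0.021,0.014,0,-0.091,0.2],[-0.021,0.014,0,-0.091,0.2],[-0.021,0.014,0,-0.091,0.2],[-0.021,0.014,0,-0.091,0.2]],
  ],
)

```text
t: 16.7
eef_pos: [645.8, -114.5, 243.3]
ee_rot: [-2.89, -1.229, 0.004]
contact_force: [0.4, -0.1, 0.4]
gripper_width: 49.5
grip_force: 0.0
```

Call:
arm_command(
  moves=[
    [[-0.021,0.014,0,-0.091,0.2],[-0.021,0.014,0,-0.091,0.2],[-0.021,0.014,0,-0.091,0.2],[-0.021,0.014,0,-0.091,0.2],[-0.021,0.014,0,-0.091,0.2]],
  ],
)

```text
t: 17.2
eef_pos: [603.9, -86.3, 243.5]
ee_rot: [3.138, 0.141, -0.005]
contact_force: [-0.3, 0.5, 1.0]
gripper_width: 52.5
grip_force: 0.0
```

Call:
arm_command(
  moves=[
    [[-0.025,0.01,0,-0.09,0.2],[0,0,-0.1,0,0.2],[0,0,-0.1,0,0.2],[0,0,-0.1,0,0.2],[0,0,-0.1,0,0.2]],
  ],
)

```text
t: 17.7
eef_pos: [594.0, -82.5, 82.6]
ee_rot: [3.14, -0.072, -0.003]
contact_force: [0.6, 0.2, -0.3]
gripper_width: 52.5
grip_force: 0.0
```

Call:
arm_command(
  moves=[
    [[0,0,-0.1,0,0.2],[0,0,-0.035,0,0.2],[0,0,0,0,0.2],[0,0,0,0,0.2]],
  ],
)

```text
t: 18.1
eef_pos: [595.9, -82.2, 32.0]
ee_rot: [3.14, -0.07, 0.002]
contact_force: [-0.5, -0.3, 0.3]
gripper_width: 52.3
grip_force: 0.0
```

Call:
arm_command(
  moves=[
    [[0.03,0,0,0,0.2],[0.02,0,0,0,0.2],[0.015,0,0,0,0.2],[0.01,0,0,0,0.2],[0.008,0,0,0,0.2]],
  ],
)

```text
t: 18.6
eef_pos: [628.8, -81.5, 31.5]
ee_rot: [3.141, -0.069, 0.001]
contact_force: [-0.5, 0.2, -0.0]
gripper_width: 52.2
grip_force: 0.0
```

Call:
arm_command(
  moves=[
    [[0.008,0,0,0,0.2],[0.006,0,0,0,0.2]],
  ],
)

```text
t: 18.8
eef_pos: [631.7, -81.9, 30.9]
ee_rot: [3.141, -0.071, -0.008]
contact_force: [-7.4, 0.2, 5.9]
gripper_width: 52.4
grip_force: 3.8
```

Call:
arm_command(
  moves=[
    [[0.008,0,0,0,0.2],[0.004,0,0,0,0.2]],
  ],
)

```text
t: 19.0
eef_pos: [632.0, -81.8, 30.5]
ee_rot: [-3.14, 0.071, 0.024]
contact_force: [-17.6, 1.1, 15.1]
gripper_width: 52.2
grip_force: 8.9
```

Call:
arm_command(
  moves=[
    [[-0.05,0,0,0,0.2],[-0.06,0,0,0,0.2],[-0.05,0,0.1,0,0.2],[0,0,0.12,0,0.2],[0,0,0.12,0,0.2]],
  ],
)

```text
t: 19.5
eef_pos: [573.6, -81.6, 168.3]
ee_rot: [3.141, -0.07, -0.002]
contact_force: [1.6, -0.1, 0.4]
gripper_width: 52.2
grip_force: 0.0
```

Call:
arm_command(
  moves=[
    [[0.03,0,0.08,0,0.2],[0,0,0,0,0.2],[0,0,0,0,0.2],[0,0,0,0,0.2]],
  ],
)

```text
t: 19.9
eef_pos: [585.4, -81.4, 197.7]
ee_rot: [-3.141, 0.069, 0.005]
contact_force: [-0.2, 0.3, -0.4]
gripper_width: 52.3
grip_force: 0.0
```

```bash
python3 look.py pics/w8.png
python3 - <<'E'
import cv2
im=cv2.imread("pics/w8.png")
cv2.imwrite("pics/w8b.png",cv2.resize(im[:220,100:420],None,fx=2.5,fy=2.5,interpolation=2))
E
```

```text
19.95 [585.3 -81.4 197.4] [0.4 0.3 0.2]
rect [683.  -85.6] [117.4  82.3] deg 87.4 stopframe [-50.3 -66.3] corners [[-91.0, -125.0], [-9.0, -125.0], [-9.0, -8.0], [-91.0, -8.0]]
rect [688.   46.1] [118.9  83.9] deg 87.4 stopframe [-51.   65.6] corners [[-93.0, 6.0], [-9.0, 6.0], [-9.0, 125.0], [-93.0, 125.0]]
```

View pics/w8b.png

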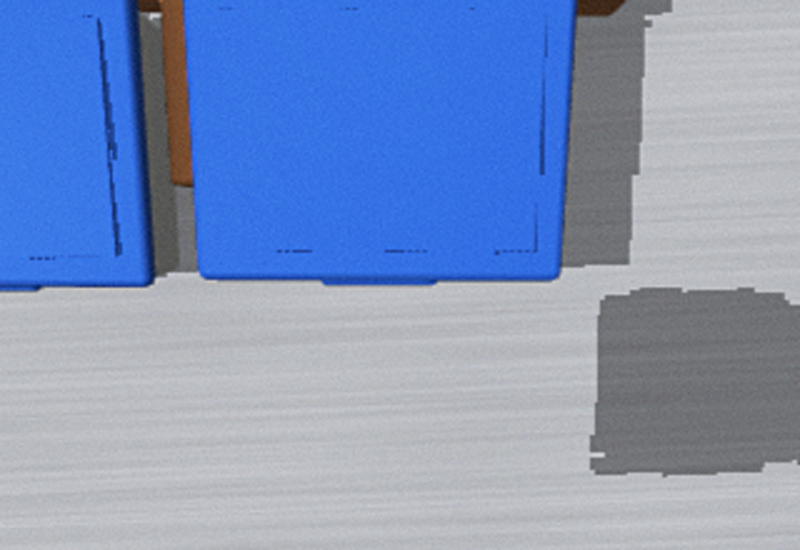

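The crop shows both tubs side by side, with ours at (380,140), square, its back edge slightly ahead of the parked tub's. Both pushes to the rail stopped at the same place with 18 N, so it is home.

```bash
python3 -c "
from bench import job_done
print(job_done())"
```

```text
the job is handed in; nothing more can be done
None
```

I pushed the loose tub into the empty place, flush against the rail and the divider, took the hand away and handed the job in after about 20 s of robot time; the parked tub and the other things were not touched.

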